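# Index the sauce stand and hold its bamboo post against the buffer

## Robot

A 6-joint arm with a two-finger parallel gripper is mounted at the origin on the work surface. World frame = base frame: x ahead of the robot, y to its left, z up, the work surface at z = 0. Lengths are in m, angles in degrees, forces in N, time in s.
With the tool pointing down it reaches from about 0.375 to 0.9 m from the base axis. Payload 3.1 kg.
Tool frame: the origin (TCP) lies midway between the tips of the shut fingers; the grasp point (between the pads) lies 19 mm behind it; x points along the fingers, z is the direction in which the jaws open and shut, and the axes are right-handed (so a half turn about x gives the same grasp; the last joint's range is limited). The gripper opens to 87 mm and grips with 3 to 60 N. Pads are 19 mm wide; open, the fingers measure 117 mm over their backs; the gripper's body (75 mm by 190 mm) begins 51 mm behind the grasp point.
Start: joints at [-86.603, 30.224, 82.088, -0, 67.689, -10.227], TCP at [0.147, -0.607, 0.223] pointing down, gripper open.
Joint ranges: [-176.69, 176.69], [-43.24, 126.21], [12.49, 139.97], [-82, 262], [0, 151.66], [-163.58, 163.58]. Speed limits (degrees/s): [159.86, 159.86, 180, 180, 180, 180].

## Interface

Orientations are given as a 3x3 rotation matrix whose columns are the frame's x, y, z axes.
In Python, from rig import * gives the robot as it stands.
- The arm moves only by the tool play_rows, never from a script. Its argument "rows" is a list that holds one entry, the list of rows, each a list of 7 numbers: the shift along the tool's x, y, z in m, then the turn, a rotation vector about the tool's x, y, z in degrees, then the finger opening in m, from 0 to 0.087. A call has 1 to 12 rows; each row is the pose to reach, as a shift and turn from the pose commanded when the call began, along the tool's axes at that moment; what a row does not reach only later rows make up. A row lasts 1/10 s, in which the tool goes at most 50 mm and 8.59 degrees, less where a joint would pass 70% of its speed; a pose out of reach is approached as far as the arm can. A call with a gripper value outside its range is refused whole. The fingers move at their own pace and stop on an object; the grip force is fixed at half the most. Time passes only in rows, so rows that repeat a pose let the fingers close. It gives the time, the measured TCP pose, the force and the opening at its end, in the units of the state.
- read_state(): the state, without advancing time (a new reading comes with each control period).
- capture(name): name is "side" or "top"; returns a dict with "pixels" (384x512x3 uint8, red, green, blue), "intrinsics" (3x3 intrinsics, pixels), "rvec" (rotation vector, rad) and "tvec" (3), from world to camera coordinates, as OpenCV has them. Camera axes: x right, y down, z forward; pixel columns grow to the right and rows downward; lengths in m; the calibration is good to about 2 mm. A picture is of the moment at which its call begins. There is no depth.
- hand_in(): hands the job in, once; it reports no verdict.
Trained networks look in the newest picture that a camera, given by its name, has taken for a name from the list of things; names that differ only in an ending like _2 or _b are one class to them, and where a whole thing is asked for, a point or a joint stands for the part that bears it (a point fixed in the world has none). Each returns a list of dicts, best first, with "p" (0 to 1); they miss things now and then, are a little off and sometimes report something else, mostly with a low value. They report only what shows in the picture. A call takes as long as a camera call.
- trace(camera, target): "mask" (384x512 bool, what is visible of it) and "at" ([column, row] in pixels, amid what is visible of it).
The state is a dict: "time_s": time; "joint_positions": joint angles; "qvel": joint speeds; "tau": joint torques, N m; "position": TCP position; "tcp_rot": TCP orientation; "force": force on the tool from outside, world axes, zero at the start; "moment": the same for the moment, N m; "opening": opening from 0.0 (shut) to 1.0 (fully open).
Only numpy, scipy, OpenCV 4.12 (cv2) and the standard library are available. Lean on these libraries where they do the work, as an engineer would, in place of code of your own. Each camera call takes 0.05 s, during which the arm holds its last target.

## Task

Lift the orange sprung knob of the sauce stand, turn the white head until the knob can drop fully home at the green mark on the base, then stand the bamboo post on the head with its broad face flat against the middle of the black sprung buffer. Press it there steadily with about 10 N, so that the buffer's orange pointer stays in the green and never reaches the red, as a third hand for a helper who will screw it on. Finish while still holding it pressed, and leave everything else on the table as it is.

Things in the scene. Friction and masses are not known exactly. Their poses are not given: they have to be found in the camera images.
- stand: fixed base of the sauce stand: a dark steel disc 270 mm across and 12 mm thick with low aluminium index blocks (tops at 28 mm) near its rim; origin under its centre on the table, z up. A green mark on the rim at its +x axis, 126 mm from the centre, shows the work pocket. Its yaw varies by up to 17 degrees.
- head (a joint): angle of the white head about the stand's vertical centre axis, rad, counterclockwise from above. It starts parked at 0.02 to 0.33 in a long slot that stops it from turning on while the plunger is down; 1.2 is the work pocket at the green mark (end stop 1.22; the pocket gives 0.02 of play either way). Light friction (0.06 N m): it stays where it is left.
- seat (a point): point on the flat top of the head (white disc 168 mm across, top 40 mm above the table) on its turning axis; axes turn with the head and match the stand's at 1.2. A lug along +x carries the plunger. The untouched buffer's face lies in this frame's plane y = 0 and looks to -y: the post comes from -y. A fence block 60 mm wide, 55 mm high stands behind the buffer from y = 38 mm.
- knob_grip (a point): middle of the orange plunger knob, 26 mm diameter, 35 mm high (from 18 mm below to 17 mm above this point), round and upright, 105 mm from the turning axis along seat +x, 80 mm above the table when down. The knob does not spin on its stem, it swings round with the head; below it is a bush whose top lies 28 mm under this point.
- plunger (a joint): lift of the sprung plunger in m: 0 fully home, 0.022 at its upper stop. The spring pulls it down with about 2 N when home and 5 N at the top. It must be lifted by more than 14 mm to clear the blocks; let go over the pocket it drops home by itself, elsewhere it rests on the blocks at about 14 mm.
- buffer_face (a point): centre of the black buffer's pressing face, 36 mm wide, 44 mm high, 28 mm above the head's top; axes as seat. The face looks to -y and moves to +y when pressed. An orange pointer on its top moves over a scale on the fence: green is 6 to 14 mm of push, red 18 to 22 mm.
- buffer (a joint): push of the buffer in m, 0 untouched, bottoming at 0.022. Spring 1000 N/m without preload: 10 mm means 10 N.
- post: loose bamboo post, a block 50 mm (its x) by 24 mm (its y) by 80 mm high (its z), about 0.1 kg, standing upright on the table; origin at the centre of its underside. Its broad faces are the two 50 x 80 mm faces that look to its own +y and -y; either may go to the buffer.
- bowl: blue porcelain bowl, 130 mm across, 60 mm high, origin under its centre; leave alone
- tiers: stack of three plastic sauce tiers (red, green, yellow), about 106 mm across, 130 mm high, origin under its centre; leave alone
- scoop: stainless colander scoop, bowl 110 mm across and 40 mm high with a handle reaching 220 mm to its -x; origin under the bowl; leave alone
- spoon_a: bamboo spoon lying at the back of the table; leave alone
- spoon_b: second bamboo spoon beside it; leave alone
- vent_knob (a joint): turn of the black knob on the grey vent box at the back left, rad, 0 shut; leave alone

How it is judged:
By the outcome, as a careful person would: the job done as asked, in the order asked, and still so for the second after the job is handed in, while the arm keeps its last pose, push and grip.
It also fails if it takes over 59 s, if anything falls off the work surface, if the arm or the gripper's body presses on something with over 40 N, if the wrist force passes 120 N, or if a joint passes its speed limit or range.

## Working session

There is one attempt and no reset: what is moved stays moved. The work goes in short steps, Python scripts to look and compute and a tool call to move; the robot and the scene stay as the last step left them, time stands still between calls to the robot, and variables do not carry over. Pictures are saved under pics/ and viewed, and the job is handed in when it is done.

Besides the shell and the picture viewer there is one more tool, called after ">>>" as name(argument=value, ...), one argument or row to a line, values as JSON. play_rows: Moves the arm, as the interface text tells. Its arguments: {"type":"object","properties":{"rows":{"type":"array"}},"required":["rows"]}

```bash
ls; mkdir -p pics; python3 - <<'E'
from rig import *
import cv2
s=read_state(); print(s)
for n in("side","top"):
    c=capture(n); cv2.imwrite(f"pics/{n}0.png",c["pixels"][:,:,::-1]); print(n,c["intrinsics"],c["rvec"],c["tvec"])
E
```

```text
pics
{'time_s': 0.0, 'joint_positions': array([-8.66017115e+01,  3.02765822e+01,  8.21552863e+01, -6.40410748e-04,
        6.76882131e+01, -1.02268611e+01]), 'qvel': array([ 0.07098272,  0.0225612 , -0.05752821, -0.02275894, -0.019736  ,
        0.0557091 ]), 'tau': array([-5.44653776e-04, -4.40040064e+01, -1.76591760e+01,  6.31680270e-02,
        5.83060272e-02, -1.58285475e-04]), 'position': array([ 0.14721747, -0.60667757,  0.22160329]), 'tcp_rot': array([[-1.34555021e-04,  9.71856715e-01,  2.35572721e-01],
       [ 2.09151777e-03,  2.35572482e-01, -9.71854532e-01],
       [-9.99997804e-01,  3.61936624e-04, -2.06435305e-03]]), 'force': array([ 0.8877325 , -0.36563614, -0.09618893]), 'moment': array([-0.0350889 , -0.00491302, -0.03246202]), 'opening': 1.002237359395137}
side [[360.00639835   0.         256.8741456 ]
 [  0.         360.00639835 190.00616144]
 [  0.           0.           1.        ]] [ 2.21429986 -0.43190896  0.20949731] [-0.59880777  0.20468722  0.84541315]
top [[496.62436028   0.         259.649058  ]
 [  0.         496.62436028 192.36004131]
 [  0.           0.           1.        ]] [ 2.13432667 -2.17923209  0.13818415] [-0.00244291  0.63400033  1.44876617]
```

View pics/side0.png

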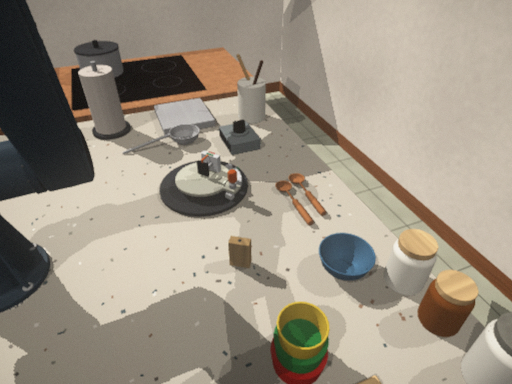

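View pics/top0.png

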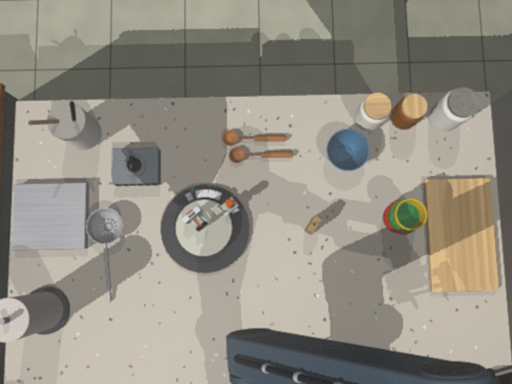

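```bash
cat > h.py <<'E'
from rig import *
import cv2, numpy as np
def cam(c):
    R=cv2.Rodrigues(np.array(c["rvec"],float))[0]; t=np.array(c["tvec"],float).ravel(); return np.array(c["intrinsics"]),R,t
def ray(c,uv,z):
    K,R,t=cam(c); d=R.T@np.linalg.inv(K)@np.array([uv[0],uv[1],1.]); o=-R.T@t
    return o+d*(z-o[2])/d[2]
def proj(c,P):
    K,R,t=cam(c); p=K@(R@np.array(P,float)+t); return p[:2]/p[2]
def shot(n,f=None):
    c=capture(n)
    if f: cv2.imwrite(f"pics/{f}.png",c["pixels"][:,:,::-1])
    return c
E
python3 - <<'E'
from h import *
for n in("side","top"):
    c=shot(n)
    K,R,t=cam(c); print(n,"pos",-R.T@t)
    for k in ["stand","head","knob_grip","buffer_face","post","bowl","tiers","scoop"]:
        r=trace(n,k)
        print(n,k,[(round(q["p"],2),np.round(q["at"],1),int(q["mask"].sum())) for q in r[:2]])
E
```

```text
side pos [ 0.35363274 -0.71682188  0.69014583]
side stand [(0.57, array([204.6, 189.2]), 4098)]
side head [(0.82, array([205.9, 177.2]), 2005)]
side knob_grip [(0.43, array([231.8, 175.2]), 102)]
side buffer_face [(0.57, array([201.7, 167. ]), 239)]
side post [(0.77, array([235.9, 252.3]), 640), (0.27, array([207.6, 180. ]), 1995)]
side bowl [(0.83, array([344.5, 256.6]), 2192)]
side tiers [(0.58, array([300.9, 342.7]), 3956)]
side scoop []
top pos [ 0.44625031 -0.01127323  1.51710889]
top stand [(0.81, array([202.3, 229.5]), 6208)]
top head [(0.75, array([205.6, 224.4]), 2711)]
top knob_grip [(0.27, array([131.4, 163.7]), 185)]
top buffer_face []
top post [(0.66, array([314.5, 223.9]), 184)]
top bowl [(0.81, array([349.6, 145.8]), 1445)]
top tiers [(0.81, array([404.4, 215. ]), 1293)]
top scoop [(0.66, array([107.6, 228. ]), 1260)]
```

```bash
python3 - <<'E'
from h import *
a=cv2.imread("pics/top0.png")[170:285,150:260]; cv2.imwrite("pics/topz.png",cv2.resize(a,None,fx=5.2,fy=5.2,interpolation=cv2.INTER_CUBIC))
a=cv2.imread("pics/side0.png")[140:220,150:260]; cv2.imwrite("pics/sidez.png",cv2.resize(a,None,fx=7,fy=7,interpolation=cv2.INTER_CUBIC))
a=cv2.imread("pics/side0.png")[225:280,215:265];b=cv2.imread("pics/top0.png")[205:245,295:335]
cv2.imwrite("pics/postz.png",np.hstack([cv2.resize(a,(400,440),interpolation=cv2.INTER_CUBIC),cv2.resize(b,(400,440),interpolation=cv2.INTER_CUBIC)]))
c=shot("top");s=shot("side")
print(ray(c,(205,228),0.012),ray(s,(204.6,187),0.012))
print("post",ray(c,(314.5,223.9),0.06),ray(s,(240,264),0.0))
print("knob",ray(c,(230,204),0.09),ray(s,(232,175),0.08))
E
```

```text
[0.5320848  0.15194698 0.012     ] [0.53090849 0.13763343 0.012     ]
post [ 0.53467587 -0.17453827  0.06      ] [ 0.53174572 -0.1728359   0.        ]
knob [0.59537738 0.07082209 0.09      ] [0.60060862 0.07620608 0.08      ]
```

View pics/topz.png

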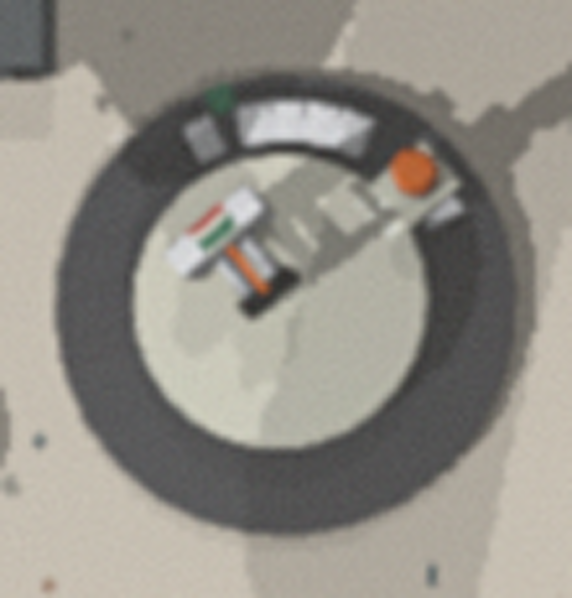

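View pics/sidez.png

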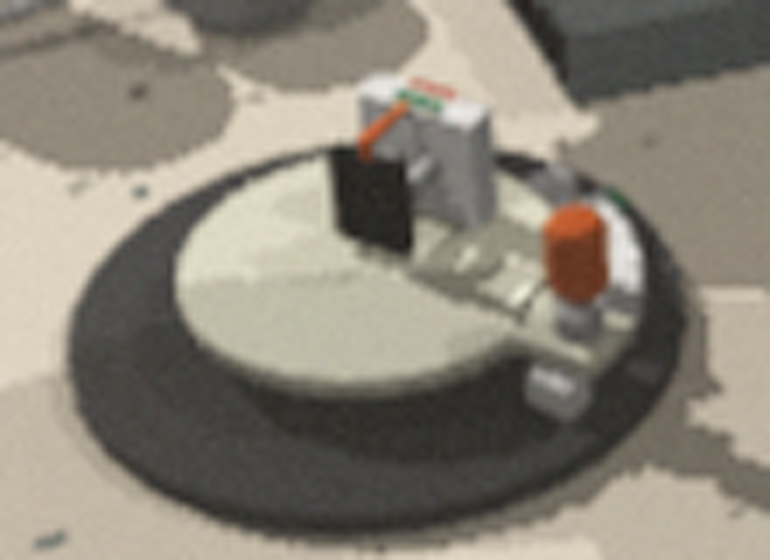

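View pics/postz.png

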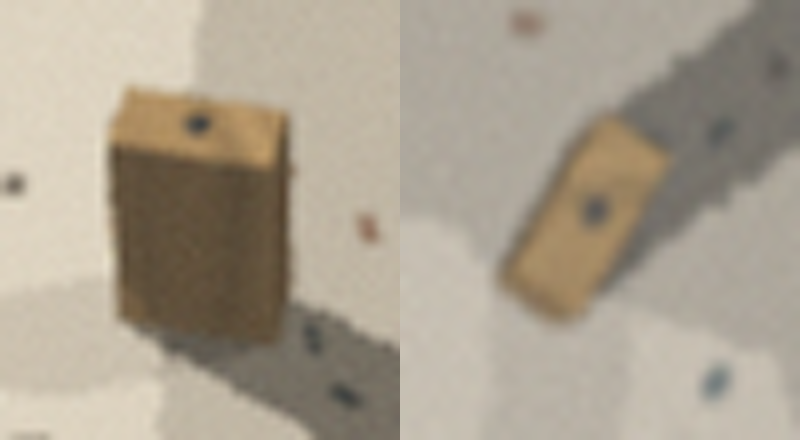

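```bash
cat > m1.py <<'E'
from h import *
from scipy.optimize import least_squares
import sys
def orange(img,box):
    hsv=cv2.cvtColor(img,cv2.COLOR_RGB2HSV); m=((hsv[...,0]<14)&(hsv[...,1]>150)&(hsv[...,2]>90)).astype(np.uint8)
    k=np.zeros_like(m);u0,v0,u1,v1=box;k[v0:v1,u0:u1]=m[v0:v1,u0:u1]
    n,l,st,ce=cv2.connectedComponentsWithStats(k); return [(st[i],ce[i]) for i in np.argsort(-st[1:,4])+1][:3]
def tri(c1,p1,c2,p2):
    P=[]
    for c in(c1,c2):
        K,R,t=cam(c);P.append(K@np.hstack([R,t[:,None]]))
    X=cv2.triangulatePoints(P[0],P[1],np.array(p1,float).reshape(2,1),np.array(p2,float).reshape(2,1));return (X[:3]/X[3]).ravel()
E
python3 - <<'E'
from m1 import *
c=shot("top");s=shot("side")
for n,cc,b in(("top",c,(150,170,260,285)),("side",s,(150,140,260,220))):
    for a,ce in orange(cc["pixels"],b): print(n,a,ce)
# stand outline from dark pixels
for n,cc in(("top",c),("side",s)):
    m=trace(n,"stand")[0]["mask"]; r=trace(n,"head")[0]["mask"]
    print(n)
    vs,us=np.nonzero(m|r); print(us.min(),us.max(),vs.min(),vs.max())
    def f(p,w=0.012):
        # IoU-ish: project disc hull
        th=np.linspace(0,2*np.pi,90)
        pts=np.array([proj(cc,(p[0]+.135*np.cos(t),p[1]+.135*np.sin(t),z)) for z in(0,.012) for t in th])
        return pts[:,0].min()-us.min(),pts[:,0].max()-us.max()-1,pts[:,1].max()-vs.max()-1
    o=least_squares(f,[.53,.15]);print(o.x,f(o.x))
    h=trace(n,"head")[0]["mask"]
E
```

```text
top [226 199   7   8  46] [229.04347826 202.54347826]
top [194 218   3   3   3] [195. 219.]
top [199 224   2   2   2] [199.5 224.5]
side [228 170   8  12  83] [231.85542169 175.40963855]
side [202 156   5   6   9] [203.44444444 158.33333333]
top
160 249 184 272
[0.53249827 0.15201771] (np.float64(0.37737207741955103), np.float64(-0.3802785812898435), np.float64(0.008344652646769646))
side
159 247 150 216
[0.53310338 0.15262026] (np.float64(-0.0017573671675563673), np.float64(0.0018124335738036734), np.float64(-0.00046003820793316663))
```

```bash
python3 - <<'E'
from m1 import *
c=shot("top");s=shot("side")
K1=ray(c,(229.3,202.9),0.097);K2=ray(s,(232,175.6),0.080)
print(K1,K2,tri(c,(229.3,202.9),s,(232,175.4)))
C=np.array([.5327,.1522])
for k in(K1,K2):
    d=k[:2]-C; print("r",np.hypot(*d),"ang",np.degrees(np.arctan2(d[1],d[0])))
g=ray(c,(192.3,188.8),0.012); d=g[:2]-C; print("green",g,np.hypot(*d),np.degrees(np.arctan2(d[1],d[0])))
# refine green
hsv=cv2.cvtColor(c["pixels"],cv2.COLOR_RGB2HSV)[180:200,180:205]; m=(hsv[...,0]>45)&(hsv[...,0]<85)&(hsv[...,1]>90); v,u=np.nonzero(m); print(u.mean()+180,v.mean()+180,len(u))
g=ray(c,(u.mean()+180,v.mean()+180),0.012); d=g[:2]-C; print("green",g,np.hypot(*d),np.degrees(np.arctan2(d[1],d[0])))
# post corners: top view top face and side
T=lambda x,y:(295+x*40/400,205+y*40/440)
S=lambda x,y:(215+x*50/400,225+y*55/440)
for n,x,y in(("n",211,113),("e",273,158),("s",165,322),("w",103,275)): print(n,ray(c,T(x,y),.08))
for n,x,y in(("tl",127,90),("tr",288,108),("br",275,165),("bl",112,140)): print(n,ray(s,S(x,y),.08))
for n,x,y in(("bl",120,320),("br",278,342)): print(n,ray(s,S(x,y),.0))
E
```

```text
[0.59786569 0.07238891 0.097     ] [0.59966881 0.07348302 0.08      ] [0.59961377 0.07333784 0.08081423]
r 0.10303580772488771 ang -50.76839187914723
r 0.10334981634190636 ang -49.61038509674627
green [0.65263476 0.18993467 0.012     ] 0.12573087375247957 17.464964672547005
nan nan 0
green [nan nan nan] nan nan
n [ 0.55837215 -0.17780615  0.08      ]
e [ 0.54612697 -0.19534739  0.08      ]
s [ 0.50372119 -0.16260005  0.08      ]
w [ 0.51640048 -0.14510838  0.08      ]
tl [ 0.51957844 -0.15054299  0.08      ]
tr [ 0.56047594 -0.17482933  0.08      ]
br [ 0.54899092 -0.1940343   0.08      ]
bl [ 0.50920724 -0.16759951  0.08      ]
bl [ 0.5081629  -0.16662271  0.        ]
br [ 0.54960271 -0.19247207  0.        ]<stdin>:10: RuntimeWarning: Mean of empty slice.
  ret = ret.dtype.type(ret / rcount)
<stdin>:11: RuntimeWarning: Mean of empty slice.
```

```bash
cat >> h.py <<'E'
from scipy.spatial.transform import Rotation as Ro
def goto(tcp,psi,st=None):
    """shift & rotvec (tool axes) from measured pose to TCP position tcp, tool down, jaw yaw psi (deg)"""
    st=st or read_state(); R=st["tcp_rot"]; p=st["position"]
    a=np.radians(psi); z=np.array([np.cos(a),np.sin(a),0]); x=np.array([0,0,-1.]); y=np.cross(z,x)
    T=np.stack([x,y,z],1)
    return np.round(R.T@(np.array(tcp)-p),4),np.round(Ro.from_matrix(R.T@T).as_rotvec(degrees=True),2)
def now():
    s=read_state();z=s["tcp_rot"][:,2]
    print("t",round(s["time_s"],2),"p",np.round(s["position"],4),"psi",round(np.degrees(np.arctan2(z[1],z[0])),2),"F",np.round(s["force"],2),"M",np.round(s["moment"],2),"op",round(s["opening"]*.087,4),"q",np.round(s["joint_positions"],1))
E
python3 - <<'E'
from h import *
now()
print(goto((.600,.0725,.19),40),goto((.600,.0725,.061),40))
# silhouette fit of post
from scipy.optimize import minimize
cs={n:shot(n) for n in("top","side")}
ms={n:trace(n,"post")[0]["mask"] for n in cs}
def sil(c,p):
    a=p[2];R=np.array([[np.cos(a),-np.sin(a)],[np.sin(a),np.cos(a)]])
    P=[proj(c,[*(np.array(p[:2])+R@[sx*.025,sy*.012]),z]) for sx in(-1,1) for sy in(-1,1) for z in(0,.08)]
    h=cv2.convexHull(np.float32(P))
    S=8;u0,v0=200,190
    im=np.zeros((110*S,140*S),np.uint8);cv2.fillConvexPoly(im,np.int32(((h.reshape(-1,2)+.5-[u0,v0])*S).round()),255)
    return cv2.resize(im,(140,110),interpolation=cv2.INTER_AREA)/255.
def cost(p): 
    return sum(np.abs(sil(c,p)-ms[n][190:300,200:340]).sum()/(ms[n].sum()**.5) for n,c in cs.items())
best=min((minimize(cost,[.533,-.171,np.radians(a)],method="Nelder-Mead",options=dict(initial_simplex=[[.533,-.171,np.radians(a)],[.538,-.171,np.radians(a)],[.533,-.166,np.radians(a)],[.533,-.171,np.radians(a+6)]])) for a in(-28,-34,-40)),key=lambda r:r.fun)
print(best.x[:2],np.degrees(best.x[2]),best.fun,{n:int(m.sum()) for n,m in ms.items()})
E
```

```text
t 1.6 p [ 0.1472 -0.6074  0.2226] psi -76.38 F [-0.16 -0.05 -0.88] M [ 0.02 -0.   -0.01] op 0.0868 q [-86.6  30.2  82.1  -0.   67.7 -10.2]
(array([ 0.0325,  0.6002, -0.5541]), array([-116.38,   -0.  ,    0.  ])) (array([ 0.1615,  0.6002, -0.5541]), array([-116.38,   -0.  ,    0.  ]))
[ 0.5326119  -0.16952382] -32.629754974500116 3.7319359384488386 {'top': 194, 'side': 630}
```

>>> play_rows(
  rows=[
    [[0.0,0.05,-0.046,-8.5,0,0,0.087],[0.0,0.1,-0.092,-17,0,0,0.07],[0.0,0.15,-0.138,-25.5,0,0,0.05],[0.0,0.2,-0.184,-34,0,0,0.05],[0.0,0.25,-0.23,-42.5,0,0,0.05],[0.0,0.3,-0.276,-51,0,0,0.05],[0.0,0.35,-0.322,-59.5,0,0,0.05],[0.0,0.4,-0.368,-68,0,0,0.05],[0.01,0.45,-0.414,-76.5,0,0,0.05],[0.02,0.5,-0.46,-85,0,0,0.05],[0.03,0.55,-0.506,-93.5,0,0,0.05],[0.032,0.6,-0.554,-102,0,0,0.05]],
  ],
)

```text
time_s: 3.0
position: [0.4812, -0.1072, 0.2078]
tcp_rot: [[0.001, -0.438, 0.899], [-0.001, 0.899, 0.438], [-1.0, -0.001, 0.001]]
force: [0.7, 0.2, -0.2]
opening: 0.57
```

```bash
python3 - <<'E'
from h import *
now(); print(goto((.600,.0725,.125),40))
E
```

```text
t 3.0 p [ 0.4812 -0.1072  0.2078] psi 25.97 F [ 0.68  0.15 -0.17] M [-0.   -0.17  0.04] op 0.0496 q [-25.6  21.3 101.7  -0.   57.  -51.5]
(array([0.0828, 0.1096, 0.1854]), array([-14.03,   0.03,   0.05]))
```

>>> play_rows(
  rows=[
    [[0.0,0.026,0.042,-7,0,0,0.05],[0.01,0.052,0.085,-14,0,0,0.05],[0.03,0.08,0.13,-14,0,0,0.05],[0.05,0.1,0.17,-14,0,0,0.05],[0.07,0.1096,0.1854,-14,0,0,0.05],[0.0828,0.1096,0.1854,-14,0,0,0.05],[0.0828,0.1096,0.1854,-14,0,0,0.05]],
  ],
)

```text
time_s: 3.7
position: [0.5979, 0.0704, 0.1226]
tcp_rot: [[-0.006, -0.639, 0.769], [-0.0, 0.769, 0.639], [-1.0, 0.003, -0.004]]
force: [-0.7, 0.9, 0.4]
opening: 0.571
```

```bash
python3 - <<'E'
from h import *
c=shot("side","side1"); a=c["pixels"][100:220,150:290,::-1]; cv2.imwrite("pics/side1z.png",cv2.resize(a,None,fx=5,fy=5,interpolation=cv2.INTER_CUBIC))
now(); print(goto((.600,.0725,.062),40))
E
```

```text
t 3.75 p [0.5985 0.0696 0.1239] psi 39.63 F [-0.06  0.47  0.11] M [ 0.01 -0.13 -0.04] op 0.0503 q [ -4.   35.7  90.2  -0.   54.2 -43.6]
(array([0.0619, 0.0012, 0.0031]), array([-0.37, -0.15, -0.11]))
```

View pics/side1z.png

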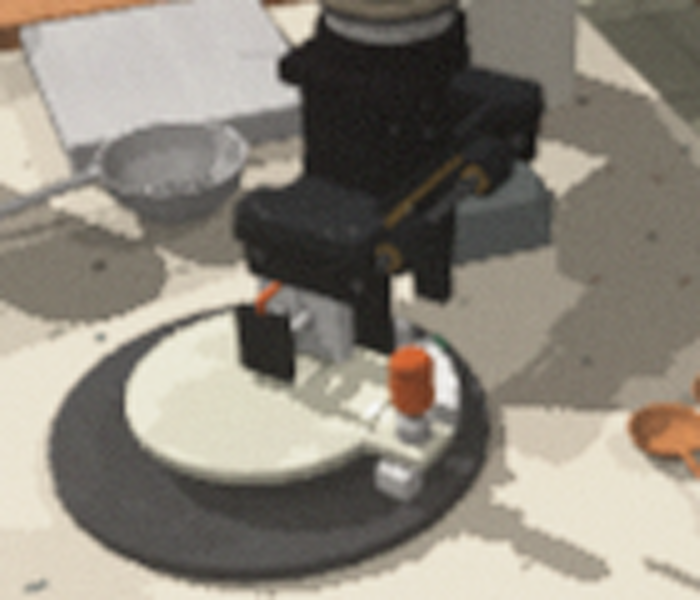

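>>> play_rows(
  rows=[
    [[0.02,0.001,0.003,-0.4,0,0,0.05],[0.04,0.001,0.003,-0.4,0,0,0.05],[0.055,0.001,0.003,-0.4,0,0,0.05],[0.062,0.001,0.003,-0.4,0,0,0.05],[0.062,0.001,0.003,-0.4,0,0,0.05],[0.062,0.001,0.003,-0.4,0,0,0.02],[0.062,0.001,0.003,-0.4,0,0,0.015],[0.062,0.001,0.003,-0.4,0,0,0.015],[0.062,0.001,0.003,-0.4,0,0,0.015],[0.062,0.001,0.003,-0.4,0,0,0.015]],
  ],
)

```text
time_s: 4.75
position: [0.6019, 0.0728, 0.0634]
tcp_rot: [[0.001, -0.643, 0.766], [-0.0, 0.766, 0.643], [-1.0, -0.001, 0.001]]
force: [0.6, -0.0, 2.0]
opening: 0.286
```

```bash
python3 - <<'E'
from h import *
c=shot("side","side2"); a=c["pixels"][100:220,150:290,::-1]; cv2.imwrite("pics/side2z.png",cv2.resize(a,None,fx=5,fy=5,interpolation=cv2.INTER_CUBIC))
now()
E
```

```text
t 4.8 p [0.6019 0.0728 0.0634] psi 40.04 F [-0.25 -0.04  2.08] M [-0.   -0.08  0.  ] op 0.0245 q [ -3.6  40.9  91.8  -0.   47.2 -43.7]
```

View pics/side2z.png

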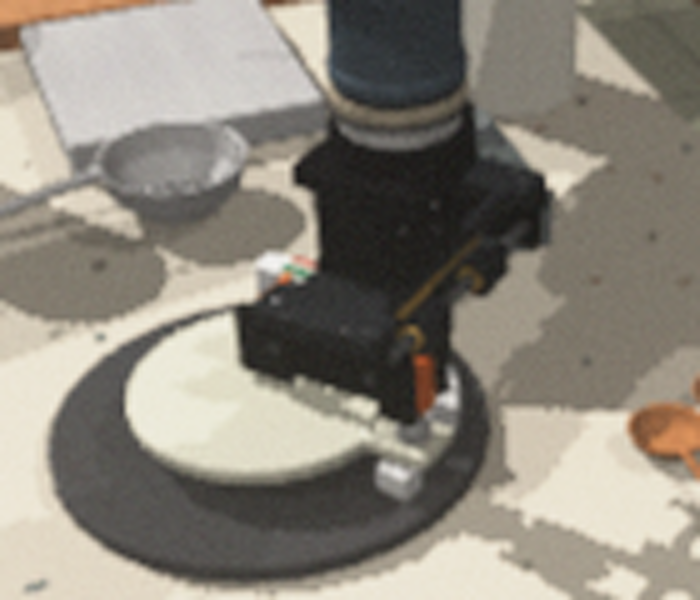

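>>> play_rows(
  rows=[
    [[-0.006,0,0,0,0,0,0.015],[-0.012,0,0,0,0,0,0.015],[-0.018,0,0,0,0,0,0.015],[-0.018,0,0,0,0,0,0.015]],
  ],
)

```text
time_s: 5.2
position: [0.6017, 0.0728, 0.0815]
tcp_rot: [[0.001, -0.643, 0.766], [-0.0, 0.766, 0.643], [-1.0, -0.0, 0.0]]
force: [1.9, -1.0, -4.8]
opening: 0.288
```

```bash
python3 - <<'E'
from h import *
c=shot("side","side3"); a=c["pixels"][100:220,150:290,::-1]; cv2.imwrite("pics/side3z.png",cv2.resize(a,None,fx=5,fy=5,interpolation=cv2.INTER_CUBIC))
now()
C=np.array([.5327,.1522]); s=read_state(); d=s["position"][:2]-C
r=np.hypot(*d);a0=np.degrees(np.arctan2(d[1],d[0]));print(r,a0)
R=s["tcp_rot"]
N=12;tot=17.0-a0; print(tot)
for i in range(1,N+1):
    a=np.radians(a0+tot*i/N); rr=r+(0.105-r)*i/N
    P=np.r_[C+rr*np.array([np.cos(a),np.sin(a)]),s["position"][2]]
    print(np.round(R.T@(P-s["position"]),4),round(-tot*i/N,1))
E
```

```text
t 5.25 p [0.6017 0.0727 0.0811] psi 40.03 F [ 1.35 -1.26 -4.15] M [-0.15 -0.4  -0.05] op 0.0248 q [ -3.7  39.4  91.3  -0.   49.2 -43.7]
0.10523008580277539 -49.03727326018546
66.03727326018546
[0.     0.0007 0.0101] -5.5
[0.     0.0023 0.02  ] -11.0
[0.     0.0049 0.0298] -16.5
[0.     0.0084 0.0393] -22.0
[0.     0.0128 0.0484] -27.5
[0.    0.018 0.057] -33.0
[0.     0.0241 0.0651] -38.5
[0.     0.0309 0.0725] -44.0
[0.     0.0383 0.0793] -49.5
[0.     0.0464 0.0853] -55.0
[0.     0.0551 0.0905] -60.5
[0.     0.0641 0.0949] -66.0
```

View pics/side3z.png

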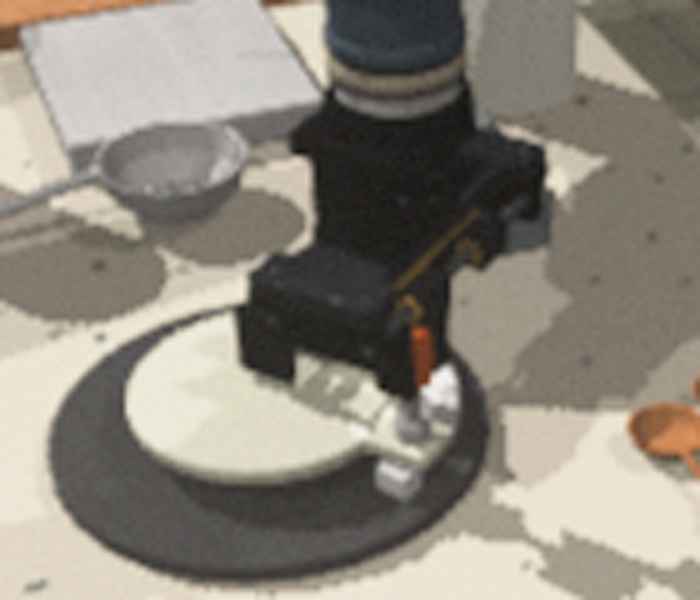

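>>> play_rows(
  rows=[
    [[0,0.0007,0.0101,-5.5,0,0,0.015],[0,0.0023,0.02,-11,0,0,0.015],[0,0.0049,0.0298,-16.5,0,0,0.015],[0,0.0084,0.0393,-22,0,0,0.015],[0,0.0128,0.0484,-27.5,0,0,0.015],[0,0.018,0.057,-33,0,0,0.015],[0,0.0241,0.0651,-38.5,0,0,0.015],[0,0.0309,0.0725,-44,0,0,0.015],[0,0.0383,0.0793,-49.5,0,0,0.015],[0,0.0464,0.0853,-55,0,0,0.015],[0,0.0551,0.0905,-60.5,0,0,0.015],[0,0.0551,0.0905,-60.5,0,0,0.015]],
  ],
)

```text
time_s: 6.45
position: [0.638, 0.1744, 0.0812]
tcp_rot: [[0.006, -0.982, -0.186], [0.0, -0.186, 0.982], [-1.0, -0.006, -0.001]]
force: [6.0, -1.2, -5.1]
opening: 0.285
```

```bash
cat > sw.py <<'E'
from h import *
c=shot("top")
now()
C=np.array([.5327,.1522]); s=read_state(); d=s["position"][:2]-C
r=np.hypot(*d);a0=np.degrees(np.arctan2(d[1],d[0]));print(r,a0)
u=np.array([np.cos(np.radians(a0)),np.sin(np.radians(a0))]);F=s["force"][:2];print("Frad",F@u,"Ftan",F@[-u[1],u[0]])
R=s["tcp_rot"]
for da in (1,2,3,4,5,6,7):
    a=np.radians(a0+da)
    P=np.r_[C+r*np.array([np.cos(a),np.sin(a)]),s["position"][2]]
    print(np.round(R.T@(P-s["position"]),4),-da)
E
python3 sw.py
```

```text
t 6.5 p [0.6381 0.174  0.0812] psi 100.64 F [ 5.14 -0.48 -4.59] M [ 0.15 -1.06  0.11] op 0.0252 q [  5.6  42.6  83.   -0.   54.1 -95. ]
0.10765371492312904 11.675103258328491
Frad 4.9387806669377365 Ftan -1.505753147920974
[-0.      0.0001  0.0019] -1
[-0.      0.0001  0.0038] -2
[-0.      0.0002  0.0056] -3
[-0.      0.0004  0.0075] -4
[-0.      0.0006  0.0094] -5
[-0.      0.0008  0.0112] -6
[-0.      0.001   0.0131] -7
```

>>> play_rows(
  rows=[
    [[0,-0.001,0.0019,-1,0,0,0.015],[0,-0.002,0.0038,-2,0,0,0.015],[0,-0.0018,0.0056,-3,0,0,0.015],[0,-0.0016,0.0075,-4,0,0,0.015],[0,-0.0016,0.0075,-4,0,0,0.015]],
  ],
)

```text
time_s: 7.0
position: [0.6365, 0.1812, 0.081]
tcp_rot: [[0.002, -0.968, -0.252], [0.0, -0.252, 0.968], [-1.0, -0.002, -0.0]]
force: [4.6, 0.8, -6.0]
opening: 0.286
```

```bash
python3 sw.py
```

```text
t 7.05 p [0.6365 0.1812 0.081 ] psi 104.59 F [ 5.72  1.08 -4.67] M [ 0.17 -1.    0.2 ] op 0.0254 q [  6.2  42.7  82.7   0.   54.5 -98.4]
0.10774010806534905 15.62827758926822
Frad 5.797158379182308 Ftan -0.4970088293103934
[-0.      0.0001  0.0019] -1
[-0.      0.0001  0.0038] -2
[-0.      0.0002  0.0056] -3
[-0.      0.0004  0.0075] -4
[-0.      0.0006  0.0094] -5
[-0.      0.0008  0.0112] -6
[-0.      0.001   0.0131] -7
```

```bash
python3 - <<'E'
from h import *
c=shot("side","side4"); a=c["pixels"][100:220,150:290,::-1]; A=cv2.resize(a,(560,480),interpolation=cv2.INTER_CUBIC)
cv2.imwrite("pics/side4z.png",A)
c=shot("top","top4"); a=c["pixels"][170:285,150:260,::-1]; cv2.imwrite("pics/top4z.png",cv2.resize(a,None,fx=5.2,fy=5.2,interpolation=cv2.INTER_CUBIC))
now()
E
```

```text
t 7.15 p [0.6365 0.1812 0.081 ] psi 104.58 F [ 4.73  0.21 -3.93] M [ 0.18 -0.97  0.14] op 0.0252 q [  6.2  42.7  82.7   0.   54.5 -98.4]
```

View pics/side4z.png

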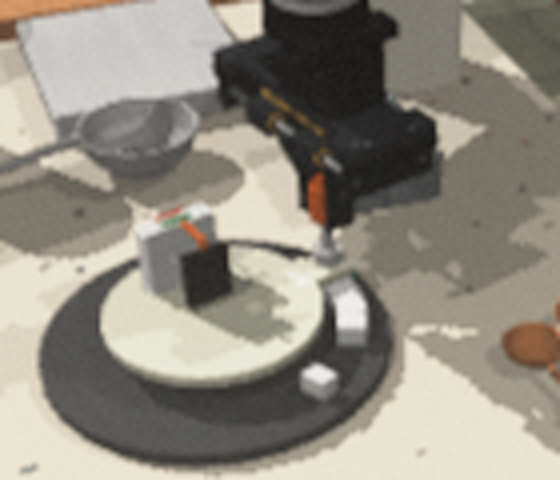

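View pics/top4z.png

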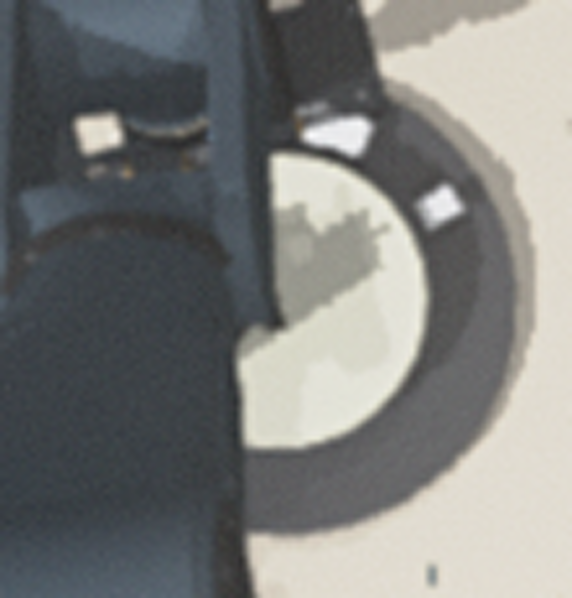

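>>> play_rows(
  rows=[
    [[0,0,0.0019,-1,0,0,0.015],[0,0,0.0028,-1.5,0,0,0.015],[0,0,0.0028,-1.5,0,0,0.015]],
  ],
)

```text
time_s: 7.45
position: [0.6357, 0.1838, 0.081]
tcp_rot: [[0.002, -0.961, -0.277], [0.0, -0.277, 0.961], [-1.0, -0.002, -0.0]]
force: [4.9, 0.2, -4.6]
opening: 0.291
```

```bash
python3 sw.py
```

```text
t 7.5 p [0.6358 0.1838 0.081 ] psi 106.08 F [ 5.51  0.96 -4.37] M [ 0.1  -1.01  0.16] op 0.025 q [  6.5  42.7  82.7   0.   54.5 -99.6]
0.10781468130044763 17.064845421177523
Frad 5.549086924701199 Ftan -0.7034569472638056
[-0.      0.      0.0019] -1
[-0.      0.0001  0.0038] -2
[-0.      0.0002  0.0056] -3
[-0.      0.0004  0.0075] -4
[-0.      0.0006  0.0094] -5
[-0.      0.0008  0.0113] -6
[-0.      0.001   0.0131] -7
```

>>> play_rows(
  rows=[
    [[0,0,0.001,-0.5,0,0,0.015],[0,0,0.0019,-1,0,0,0.015],[0,0,0.0019,-1,0,0,0.015]],
  ],
)

```text
time_s: 7.8
position: [0.6352, 0.1856, 0.081]
tcp_rot: [[0.002, -0.956, -0.294], [0.0, -0.294, 0.956], [-1.0, -0.002, -0.0]]
force: [5.4, -0.2, -4.4]
opening: 0.292
```

```bash
python3 sw.py|head -3
```

```text
t 7.85 p [0.6352 0.1856 0.081 ] psi 107.08 F [ 6.01  1.19 -5.21] M [ 0.15 -1.    0.2 ] op 0.0248 q [   6.6   42.7   82.7    0.    54.5 -100.5]
0.10784165292306142 18.05652994799427
Frad 6.079657849906543 Ftan -0.7305148059699037
```

>>> play_rows(
  rows=[
    [[0,0,0.001,-0.5,0,0,0.015],[0,0,0.0019,-1,0,0,0.015],[0,0,0.0019,-1,0,0,0.015]],
  ],
)

```text
time_s: 8.15
position: [0.6346, 0.1874, 0.081]
tcp_rot: [[0.002, -0.951, -0.311], [0.0, -0.311, 0.951], [-1.0, -0.002, -0.0]]
force: [4.5, -0.3, -4.4]
opening: 0.289
```

```bash
python3 sw.py|head -3
```

```text
t 8.2 p [0.6346 0.1874 0.081 ] psi 108.09 F [ 5.71 -0.42 -4.84] M [ 0.08 -0.93  0.15] op 0.0252 q [   6.8   42.7   82.7    0.    54.5 -101.3]
0.10784630635689421 19.062933930557037
Frad 5.262752608771592 Ftan -2.2588565054979064
```

Tangential force may be rising; one more small step.

>>> play_rows(
  rows=[
    [[0,0,0.001,-0.5,0,0,0.015],[0,0,0.001,-0.5,0,0,0.015],[0,0,0.001,-0.5,0,0,0.015]],
  ],
)

```text
time_s: 8.5
position: [0.6346, 0.1876, 0.0811]
tcp_rot: [[0.002, -0.948, -0.318], [-0.001, -0.318, 0.948], [-1.0, -0.002, -0.001]]
force: [5.2, -1.9, -4.6]
opening: 0.287
```

```bash
python3 sw.py|head -3
```

```text
t 8.55 p [0.6346 0.1876 0.0811] psi 108.55 F [ 5.29 -1.48 -4.35] M [-0.22 -1.04  0.03] op 0.0252 q [ 6.800e+00  4.270e+01  8.270e+01 -1.000e-01  5.450e+01 -1.017e+02]
0.10788379431000235 19.179194243525625
Frad 4.507850748545896 Ftan -3.1364867548038613
```

>>> play_rows(
  rows=[
    [[0,0,-0.002,0.9,0,0,0.015],[0,0,-0.003,1.5,0,0,0.015],[0,0,-0.003,1.5,0,0,0.015],[0.003,0,-0.003,1.5,0,0,0.015],[0.006,0,-0.003,1.5,0,0,0.015],[0.008,0,-0.003,1.5,0,0,0.015],[0.008,0,-0.003,1.5,0,0,0.015]],
  ],
)

```text
time_s: 9.25
position: [0.6353, 0.1854, 0.0727]
tcp_rot: [[0.002, -0.956, -0.293], [0.0, -0.293, 0.956], [-1.0, -0.002, -0.0]]
force: [5.5, 0.8, -3.7]
opening: 0.289
```

```bash
python3 sw.py|head -3
```

```text
t 9.3 p [0.6353 0.1854 0.0728] psi 107.04 F [ 5.65 -1.45 -3.69] M [ 0.09 -1.    0.13] op 0.025 q [   6.6   43.3   82.9   -0.    53.6 -100.4]
0.10783107441118978 17.930457950268103
Frad 4.930992829540269 Ftan -3.121724526496248
```

>>> play_rows(
  rows=[
    [[0.004,0,0,0,0,0,0.015],[0.008,0,0,0,0,0,0.015],[0.0095,0,0,0,0,0,0.015],[0.0095,0,0,0,0,0,0.015]],
  ],
)

```text
time_s: 9.7
position: [0.6353, 0.1854, 0.0635]
tcp_rot: [[0.002, -0.956, -0.293], [0.0, -0.293, 0.956], [-1.0, -0.002, -0.0]]
force: [5.2, -0.5, -2.4]
opening: 0.288
```

```bash
python3 sw.py|head -3
```

```text
t 9.75 p [0.6353 0.1854 0.0635] psi 107.03 F [ 5.85 -0.87 -2.63] M [ 0.11 -1.07  0.14] op 0.0249 q [   6.6   44.1   83.2    0.    52.7 -100.4]
0.10782038902174096 17.930680223792102
Frad 5.294542742656322 Ftan -2.6288781679730415
```

Open, check, then rise.

>>> play_rows(
  rows=[
    [[0,0,0,0,0,0,0.03],[0,0,0,0,0,0,0.05],[0,0,0,0,0,0,0.05],[-0.02,0,0,0,0,0,0.05],[-0.05,0,0,0,0,0,0.05],[-0.09,0,0,0,0,0,0.05],[-0.1,-0.0,0,0,0,0,0.06]],
  ],
)

```text
time_s: 10.45
position: [0.6362, 0.1858, 0.1678]
tcp_rot: [[0.006, -0.956, -0.293], [0.001, -0.293, 0.956], [-1.0, -0.006, -0.001]]
force: [0.9, -0.6, 0.1]
opening: 0.608
```

```bash
python3 - <<'E'
from h import *
now(); print(goto((.5326,-.1697,.16),-33))
E
```

```text
t 10.45 p [0.6362 0.1858 0.1678] psi 107.03 F [ 0.93 -0.64  0.08] M [ 0.11 -0.17 -0.03] op 0.0529 q [   6.6   36.4   79.5    0.    63.7 -100.4]
(array([ 0.0068,  0.2033, -0.3096]), array([140.03,   0.41,   0.22]))
```

>>> play_rows(
  rows=[
    [[0,0.017,-0.026,8.5,0,0,0.07],[0,0.034,-0.052,17,0,0,0.075],[0,0.051,-0.078,25.5,0,0,0.075],[0,0.068,-0.104,34,0,0,0.075],[0,0.085,-0.13,42.5,0,0,0.075],[0,0.102,-0.156,51,0,0,0.075],[0,0.119,-0.182,59.5,0,0,0.075],[0,0.136,-0.208,68,0,0,0.075],[0,0.153,-0.234,76.5,0,0,0.075],[0,0.17,-0.26,85,0,0,0.075],[0,0.187,-0.286,93.5,0,0,0.075],[0.0,0.2033,-0.3096,102,0,0,0.075]],
  ],
)

```text
time_s: 11.65
position: [0.5292, -0.1708, 0.1626]
tcp_rot: [[-0.002, -0.081, 0.997], [0.001, 0.997, 0.081], [-1.0, 0.002, -0.002]]
force: [-0.2, -0.5, 0.4]
opening: 0.863
```

```bash
python3 - <<'E'
from m1 import *
now(); print(goto((.5326,-.1697,.11),-33))
s=shot("side","side5"); a=s["pixels"][130:220,150:270,::-1]; cv2.imwrite("pics/side5z.png",cv2.resize(a,None,fx=6,fy=6,interpolation=cv2.INTER_CUBIC))
c=shot("top","top5"); a=c["pixels"][170:285,150:260,::-1]; cv2.imwrite("pics/top5z.png",cv2.resize(a,None,fx=5.2,fy=5.2,interpolation=cv2.INTER_CUBIC))
for n,cc,b in(("top",c,(150,170,260,285)),("side",s,(150,130,260,220))):
    for a,ce in orange(cc["pixels"],b): print(n,a,ce)
E
```

```text
t 11.65 p [ 0.5292 -0.1708  0.1626] psi 4.65 F [-0.16 -0.52  0.45] M [-0.01 -0.17  0.02] op 0.0751 q [-29.4  29.5  95.4   0.   55.2 -34.1]
(array([0.0526, 0.0008, 0.0036]), array([37.65, -0.16, -0.05]))
top [187 188   8   9  55] [190.54545455 191.8       ]
top [198 226   3   2   5] [199.2 226.6]
top [192 229   1   1   1] [192. 229.]
side [195 156   6   6  10] [198.  158.1]
```

View pics/side5z.png

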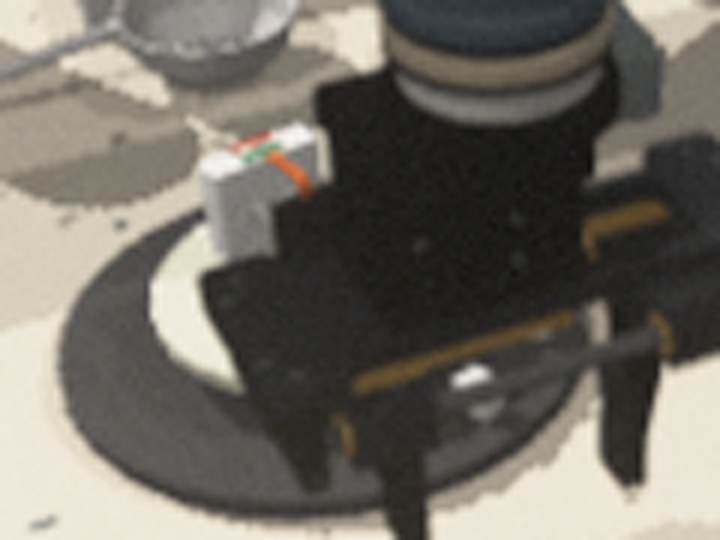

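View pics/top5z.png

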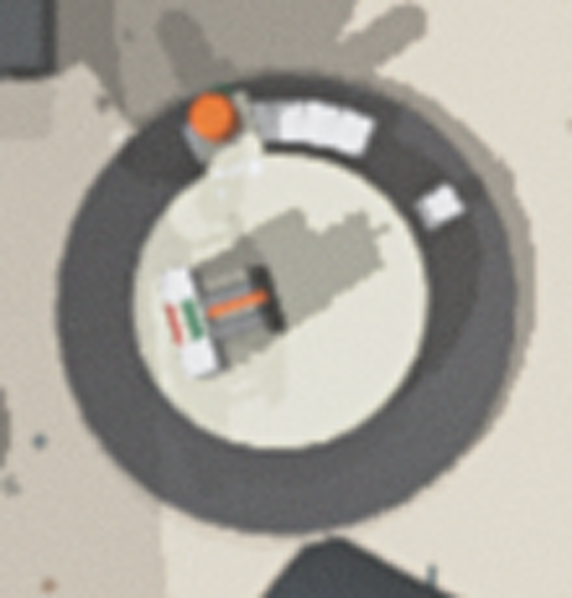

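```bash
python3 - <<'E'
from m1 import *
c=shot("top")
for px in((191,192.4),(190.5,191.8)):
    K=ray(c,px,.097); 
    for C in([.5327,.1522],[.5350,.1535]):
        d=K[:2]-C; print(K,np.hypot(*d),np.degrees(np.arctan2(d[1],d[0])))
T=lambda x,y:(150+x/5.2,170+y/5.2)
# fence edges top z=.095: left edge corners
f=[ray(c,T(*p),.095)[:2] for p in((188,268),(217,370))]; d=f[0]-f[1]; print("fence front dir",np.degrees(np.arctan2(d[1],d[0])),np.hypot(*d),f)
f=[ray(c,T(*p),.095)[:2] for p in((160,272),(192,378))]; d=f[0]-f[1]; print("fence back dir",np.degrees(np.arctan2(d[1],d[0])),np.hypot(*d),f)
f=[ray(c,T(*p),.09)[:2] for p in((264,265),(286,330))]; d=f[0]-f[1]; print("buffer front dir",np.degrees(np.arctan2(d[1],d[0])),np.hypot(*d),f,(f[0]+f[1])/2)
now();print(goto((.5326,-.1697,.11),-33))
E
```

```text
[0.63058646 0.18235697 0.097     ] 0.10242657190018864 17.123077924388575
[0.63058646 0.18235697 0.097     ] 0.09984736738236165 16.798746154538797
[0.63236025 0.18379202 0.097     ] 0.10454769477588527 17.588470737733623
[0.63236025 0.18379202 0.097     ] 0.10196383719039426 17.282661280874834
fence front dir 15.651694845530516 0.05846070876898409 [array([0.5469697 , 0.19679866]), array([0.49067674, 0.18102662])]
fence back dir 16.642864023820348 0.06104650951410254 [array([0.5450857 , 0.21222354]), array([0.48659651, 0.1947395 ])]
buffer front dir 18.256623928011873 0.038026487418842764 [array([0.54810918, 0.15551012]), array([0.51199684, 0.14359742])] [0.53005301 0.14955377]
t 11.8 p [ 0.5295 -0.1711  0.1627] psi 4.91 F [-0.85  0.22  0.07] M [-0.03 -0.12  0.03] op 0.0746 q [-29.4  29.5  95.3   0.   55.3 -34.3]
(array([0.0527, 0.001 , 0.0033]), array([37.91, -0.13, -0.05]))
```

>>> play_rows(
  rows=[
    [[0,0.0008,0.0036,8.5,0,0,0.075],[0,0.0008,0.0036,17,0,0,0.075],[0,0.0008,0.0036,25.5,0,0,0.075],[0.02,0.0008,0.0036,34,0,0,0.075],[0.05,0.0008,0.0036,37.7,0,0,0.075],[0.053,0.0008,0.0036,37.7,0,0,0.075],[0.053,0.0008,0.0036,37.7,0,0,0.075]],
  ],
)

```text
time_s: 12.5
position: [0.5335, -0.1676, 0.1095]
tcp_rot: [[-0.003, 0.537, 0.844], [0.002, 0.844, -0.537], [-1.0, 0.0, -0.004]]
force: [-0.7, -0.1, 0.7]
opening: 0.863
```

```bash
python3 - <<'E'
from m1 import *
now(); print(goto((.5326,-.1697,.023),-33))
s=shot("side","side6"); a=s["pixels"][130:290,150:290,::-1]; cv2.imwrite("pics/side6z.png",cv2.resize(a,None,fx=3.7,fy=3.7,interpolation=cv2.INTER_CUBIC))
E
```

```text
t 12.5 p [ 0.5335 -0.1676  0.1095] psi -32.48 F [-0.74 -0.12  0.66] M [-0.01 -0.07  0.05] op 0.0751 q [-28.9  34.3  97.2   0.   48.7   3.6]
(array([ 0.0865, -0.0023,  0.0007]), array([ 0.52, -0.21, -0.  ]))
```

View pics/side6z.png

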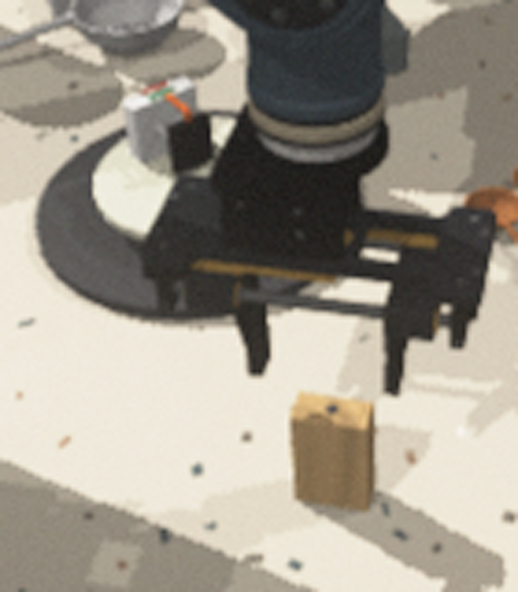

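```bash
python3 - <<'E'
from m1 import *
s=shot("side"); print(ray(s,(240,240.3),.08), proj(s,(.5335,-.1676,.1095)))
S=lambda x,y:(150+x/3.7,130+y/3.7)
for p in((293,420),(303,395),(372,402),(372,427)): print(ray(s,S(*p),.08))
for p in((295,497),(370,508)): print(ray(s,S(*p),.0))
now()
E
```

```text
[ 0.53490354 -0.17060379  0.08      ] [238.59998783 230.52506636]
[ 0.50860482 -0.17072909  0.08      ]
[ 0.52124654 -0.15297038  0.08      ]
[ 0.55931761 -0.17486862  0.08      ]
[ 0.55168588 -0.19440434  0.08      ]
[ 0.5082261 -0.1643981  0.       ]
[ 5.50660891e-01 -1.91416063e-01  1.11022302e-16]
t 12.6 p [ 0.5349 -0.1687  0.1111] psi -32.55 F [ 0.33 -0.35  0.32] M [-0.02 -0.03  0.01] op 0.0752 q [-28.9  34.2  97.1   0.   48.7   3.6]
```

>>> play_rows(
  rows=[
    [[0.03,-0.0018,-0.0005,0.4,0,0,0.075],[0.06,-0.0018,-0.0005,0.4,0,0,0.075],[0.08,-0.0018,-0.0005,0.4,0,0,0.075],[0.088,-0.0018,-0.0005,0.4,0,0,0.075],[0.088,-0.0018,-0.0005,0.4,0,0,0.06],[0.088,-0.0018,-0.0005,0.4,0,0,0.04],[0.088,-0.0018,-0.0005,0.4,0,0,0.04],[0.088,-0.0018,-0.0005,0.4,0,0,0.04],[0.088,-0.0018,-0.0005,0.4,0,0,0.04]],
  ],
)

```text
time_s: 13.5
position: [0.5338, -0.1708, 0.0235]
tcp_rot: [[0.002, 0.546, 0.838], [-0.001, 0.838, -0.546], [-1.0, 0.0, 0.002]]
force: [-0.2, 0.4, 5.0]
opening: 0.573
```

```bash
python3 - <<'E'
from m1 import *
now()
s=shot("side","side7"); a=s["pixels"][130:290,150:290,::-1]; cv2.imwrite("pics/side7z.png",cv2.resize(a,None,fx=3.7,fy=3.7,interpolation=cv2.INTER_CUBIC))
E
```

```text
t 13.5 p [ 0.5338 -0.1708  0.0235] psi -33.07 F [-0.25  0.44  5.04] M [0.   0.05 0.04] op 0.0499 q [-29.2  42.5  99.5   0.   37.9   3.9]
```

View pics/side7z.png

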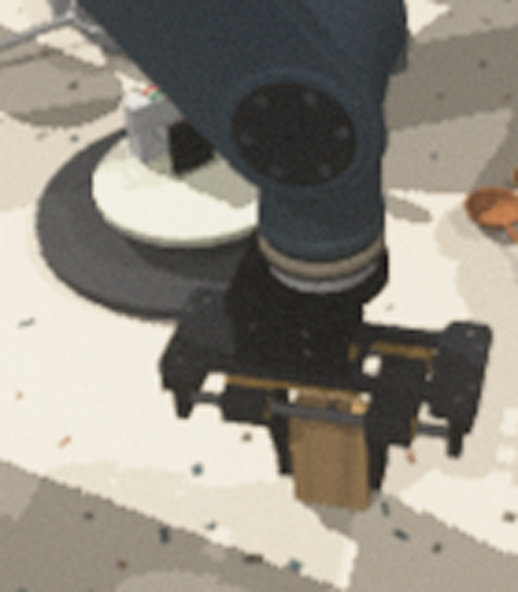

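>>> play_rows(
  rows=[
    [[-0.01,0,0,0,0,0,0.04],[-0.03,0,0,0,0,0,0.04],[-0.06,0,0,0,0,0,0.04],[-0.09,0,0,0,0,0,0.04],[-0.09,0,0,0,0,0,0.04]],
  ],
)

```text
time_s: 14.05
position: [0.5353, -0.1716, 0.1164]
tcp_rot: [[0.007, 0.546, 0.838], [-0.004, 0.838, -0.546], [-1.0, 0.001, 0.008]]
force: [1.3, 0.1, -0.9]
opening: 0.574
```

```bash
python3 - <<'E'
from m1 import *
now(); print(goto((.549,.100,.113),17))
E
```

```text
t 14.05 p [ 0.5353 -0.1716  0.1164] psi -33.06 F [ 1.34  0.14 -0.86] M [-0.1  -0.09  0.  ] op 0.05 q [-29.2  33.6  97.    0.   48.9   3.9]
(array([ 0.0024,  0.2351, -0.1367]), array([-50.06,   0.45,   0.17]))
```

>>> play_rows(
  rows=[
    [[0,0.024,-0.014,-5,0,0,0.04],[0,0.047,-0.027,-10,0,0,0.04],[0,0.071,-0.041,-15,0,0,0.04],[0,0.094,-0.055,-20,0,0,0.04],[0,0.118,-0.068,-25,0,0,0.04],[0,0.141,-0.082,-30,0,0,0.04],[0,0.165,-0.096,-35,0,0,0.04],[0,0.188,-0.109,-40,0,0,0.04],[0,0.212,-0.123,-45,0,0,0.04],[0,0.228,-0.133,-49,0,0,0.04],[0,0.235,-0.137,-50,0,0,0.04],[0,0.235,-0.137,-50,0,0,0.04]],
  ],
)

```text
time_s: 15.25
position: [0.5457, 0.1021, 0.1118]
tcp_rot: [[-0.001, -0.292, 0.956], [-0.0, 0.956, 0.292], [-1.0, 0.0, -0.001]]
force: [0.5, -0.2, -0.4]
opening: 0.568
```

```bash
python3 - <<'E'
from m1 import *
now(); print(goto((.5475,.105,.067),17))
s=shot("side","side8"); a=s["pixels"][100:220,150:290,::-1]; cv2.imwrite("pics/side8z.png",cv2.resize(a,None,fx=5,fy=5,interpolation=cv2.INTER_CUBIC))
c=shot("top","top8"); a=c["pixels"][170:285,150:260,::-1]; cv2.imwrite("pics/top8z.png",cv2.resize(a,None,fx=5.2,fy=5.2,interpolation=cv2.INTER_CUBIC))
E
```

```text
t 15.25 p [0.5457 0.1021 0.1118] psi 16.98 F [ 0.48 -0.19 -0.36] M [ 0.03 -0.14  0.02] op 0.0494 q [ -0.9  33.8  97.8  -0.   48.5 -17.9]
(array([0.0448, 0.0022, 0.0027]), array([-0.02, -0.07, -0.02]))
```

View pics/side8z.png

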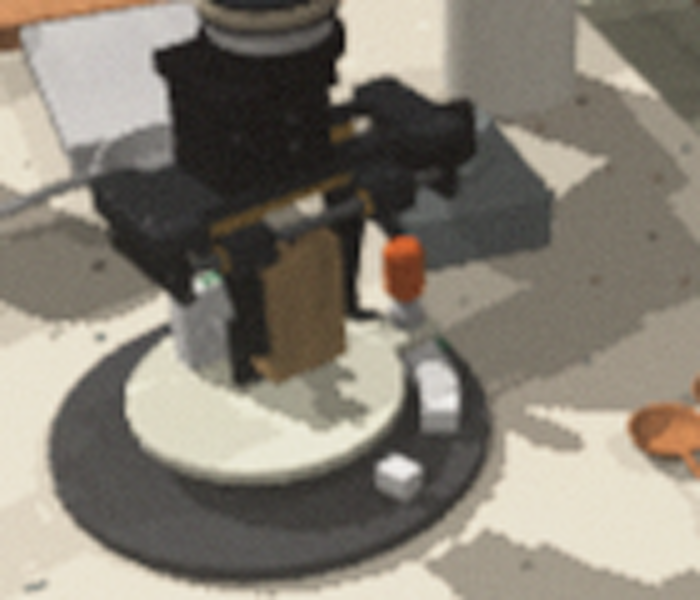

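View pics/top8z.png

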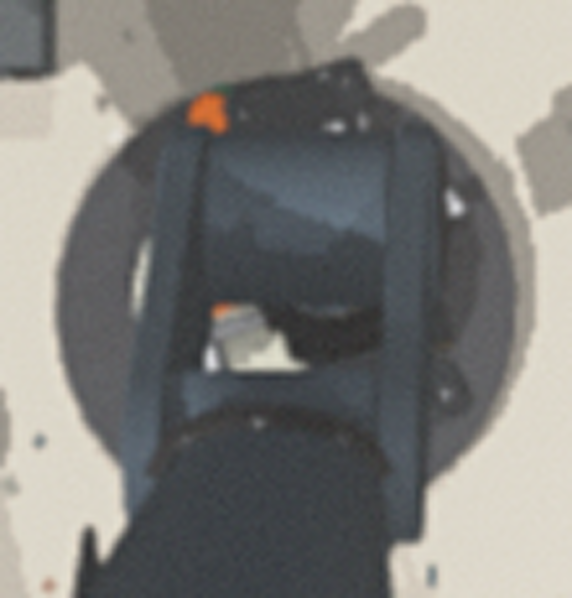

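```bash
python3 - <<'E'
from m1 import *
s=shot("side");c=shot("top")
for a,ce in orange(s["pixels"],(215,130,260,220)): print(a,ce)
a,ce=orange(s["pixels"],(215,130,260,220))[0]
for z in(.08,.094):
    K=ray(s,ce,z);d=K[:2]-[.533,.1528];print(z,K,np.hypot(*d),np.degrees(np.arctan2(d[1],d[0])))
for dz in(0,.014): print([proj(s,(.533+.105*np.cos(.297),.1528+.105*np.sin(.297),z+dz)) for z in(.062,.08,.097)])
now(); print(goto((.5475,.105,.067),17))
E
```

```text
[227 147   8  13  80] [230.2375 152.95  ]
0.08 [0.63317752 0.18730991 0.08      ] 0.1059550356151586 19.008191503739734
0.094 [0.62676327 0.1665643  0.094     ] 0.09476817711508445 8.351282399055432
[array([230.95308791, 158.40656011]), array([230.70138131, 153.55377662]), array([230.45893712, 148.87956798])]
[array([230.75775523, 154.64063905]), array([230.50206069, 149.71097004]), array([230.25573691, 144.96196471])]
t 15.45 p [0.5463 0.1002 0.1122] psi 16.82 F [ 0.75  0.68 -1.16] M [-0.01 -0.1  -0.01] op 0.0504 q [ -1.1  33.8  97.8  -0.   48.5 -17.9]
(array([0.0452, 0.0042, 0.0025]), array([-0.18, -0.03,  0.01]))
```

>>> play_rows(
  rows=[
    [[0.015,0.002,0.002,0,0,0,0.04],[0.03,0.002,0.002,0,0,0,0.04],[0.04,0.002,0.002,0,0,0,0.04],[0.044,0.002,0.002,0,0,0,0.04],[0.044,0.002,0.002,0,0,0,0.04]],
  ],
)

```text
time_s: 15.95
position: [0.5474, 0.1033, 0.0678]
tcp_rot: [[-0.001, -0.29, 0.957], [-0.0, 0.957, 0.29], [-1.0, 0.0, -0.001]]
force: [0.2, 0.4, -1.2]
opening: 0.572
```

```bash
python3 - <<'E'
from m1 import *
now(); print(goto((.5475,.105,.0635),17))
s=shot("side","side9"); a=s["pixels"][100:220,150:290,::-1]; cv2.imwrite("pics/side9z.png",cv2.resize(a,None,fx=5,fy=5,interpolation=cv2.INTER_CUBIC))
E
```

```text
t 15.95 p [0.5474 0.1033 0.0678] psi 16.87 F [ 0.21  0.41 -1.24] M [-0.01 -0.17  0.  ] op 0.0497 q [ -0.8  38.   98.9  -0.   43.1 -17.7]
(array([0.0043, 0.0016, 0.0006]), array([-0.13, -0.07, -0.02]))
```

View pics/side9z.png

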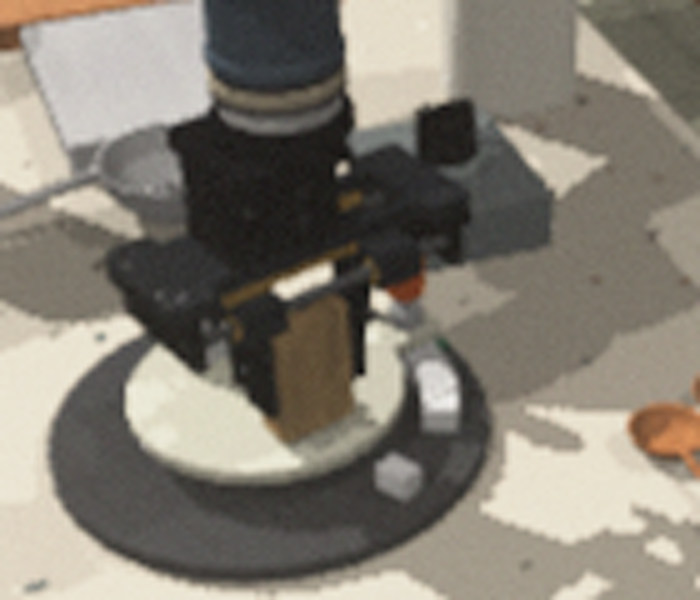

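>>> play_rows(
  rows=[
    [[0.002,0.002,0.0006,-0.1,0,0,0.04],[0.0035,0.002,0.0006,-0.1,0,0,0.04],[0.0035,0.002,0.0006,-0.1,0,0,0.04]],
  ],
)

```text
time_s: 16.3
position: [0.5477, 0.106, 0.065]
tcp_rot: [[0.0, -0.293, 0.956], [-0.0, 0.956, 0.293], [-1.0, -0.0, 0.0]]
force: [-0.5, 0.8, -1.3]
opening: 0.57
```

```bash
python3 -c "
from h import *
now()"
```

```text
t 16.3 p [0.5477 0.106  0.065 ] psi 17.04 F [-0.54  0.82 -1.26] M [-0.03 -0.08  0.01] op 0.0496 q [ -0.5  38.3  98.9  -0.   42.7 -17.6]
```

>>> play_rows(
  rows=[
    [[0.001,0,0,0,0,0,0.04],[0.0016,0,0,0,0,0,0.04],[0.0016,0,0,0,0,0,0.04]],
  ],
)

```text
time_s: 16.6
position: [0.5477, 0.1059, 0.0635]
tcp_rot: [[0.0, -0.293, 0.956], [0.0, 0.956, 0.293], [-1.0, -0.0, 0.0]]
force: [-0.0, 0.7, 1.1]
opening: 0.573
```

```bash
python3 -c "
from h import *
now()"
```

```text
t 16.6 p [0.5477 0.1059 0.0635] psi 17.03 F [-0.    0.66  1.11] M [ 0.03 -0.06  0.03] op 0.0499 q [ -0.5  38.5  99.    0.   42.5 -17.6]
```

>>> play_rows(
  rows=[
    [[0,0.008,0,0,0,0,0.04],[0,0.016,0,0,0,0,0.04],[0,0.024,0,0,0,0,0.04],[0,0.03,0,0,0,0,0.04],[0,0.03,0,0,0,0,0.04]],
  ],
)

```text
time_s: 17.1
position: [0.5386, 0.1361, 0.0635]
tcp_rot: [[0.0, -0.293, 0.956], [0.001, 0.956, 0.293], [-1.0, 0.001, 0.0]]
force: [-0.4, 2.6, 3.4]
opening: 0.576
```

```bash
cat > ck.py <<'E'
from h import *
import sys
s=shot("side",sys.argv[1]); a=s["pixels"][100:220,150:290,::-1]; cv2.imwrite(f"pics/{sys.argv[1]}z.png",cv2.resize(a,None,fx=5,fy=5,interpolation=cv2.INTER_CUBIC))
c=shot("top",sys.argv[1]+"t"); a=c["pixels"][190:260,165:245,::-1]; cv2.imwrite(f"pics/{sys.argv[1]}tz.png",cv2.resize(a,None,fx=7,fy=7,interpolation=cv2.INTER_CUBIC))
now(); st=read_state(); d=st["position"][:2]-[.533,.1528]; a=np.radians(17);print("seat xy",d@[np.cos(a),np.sin(a)],d@[-np.sin(a),np.cos(a)],"Fseat",st["force"][:2]@[np.cos(a),np.sin(a)],st["force"][:2]@[-np.sin(a),np.cos(a)])
E
python3 ck.py s10
```

```text
t 17.2 p [0.5386 0.1358 0.0635] psi 17.01 F [-0.47  2.52  4.13] M [ 0.65 -0.03 -0.01] op 0.0495 q [  2.6  38.3  99.3   0.1  42.3 -14.5]
seat xy 0.00038920074691624226 -0.017940080429784528 Fseat 0.287773637731205 2.5443233564900276
```

View pics/s10z.png

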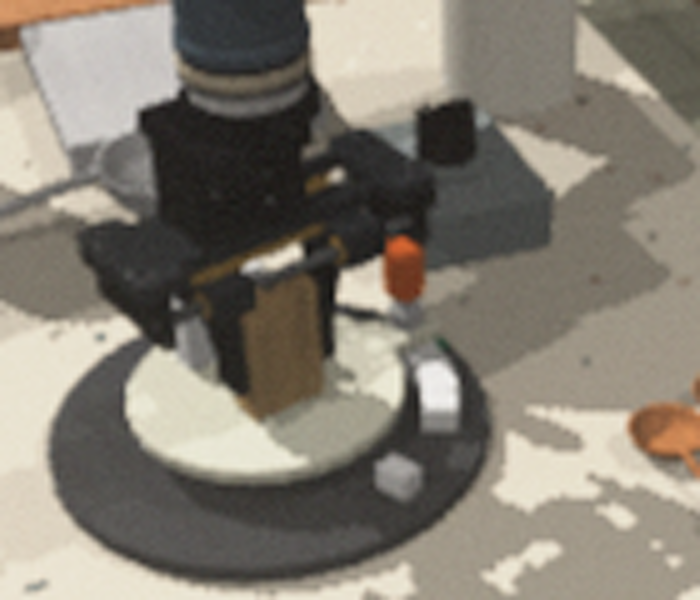

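View pics/s10tz.png

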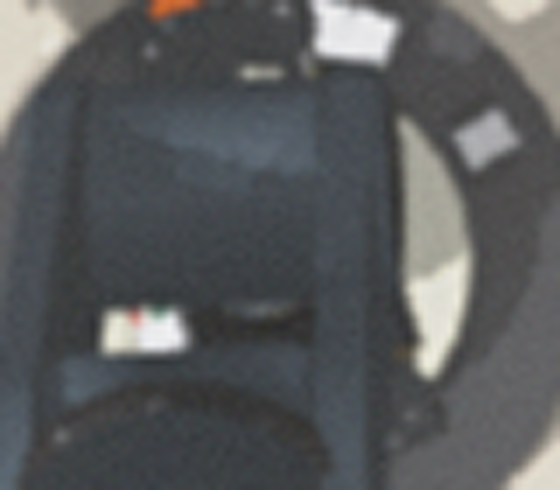

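>>> play_rows(
  rows=[
    [[-0.0006,0.002,0,0,0,0,0.04],[-0.0006,0.004,0,0,0,0,0.04],[-0.0006,0.005,0,0,0,0,0.04],[-0.0006,0.005,0,0,0,0,0.04]],
  ],
)

```text
time_s: 17.6
position: [0.5371, 0.1392, 0.0635]
tcp_rot: [[-0.001, -0.293, 0.956], [-0.0, 0.956, 0.293], [-1.0, 0.0, -0.001]]
force: [0.3, 1.1, -0.6]
opening: 0.572
```

```bash
python3 ck.py s11
```

```text
t 17.7 p [0.5372 0.1392 0.0636] psi 17.02 F [ 0.42 -0.66  0.07] M [-0.01 -0.1  -0.04] op 0.0497 q [  3.   38.3  99.4  -0.   42.4 -14. ]
seat xy 7.576731806537513e-05 -0.014235549908457159 Fseat 0.2108574374842768 -0.7497409358248138
```

>>> play_rows(
  rows=[
    [[0,0.001,0,0,0,0,0.04],[0,0.002,0,0,0,0,0.04],[0,0.002,0,0,0,0,0.04],[0,0.002,0,0,0,0,0.04]],
  ],
)

```text
time_s: 18.1
position: [0.5368, 0.1413, 0.0638]
tcp_rot: [[-0.0, -0.293, 0.956], [-0.0, 0.956, 0.293], [-1.0, 0.0, -0.0]]
force: [0.1, 0.1, -1.5]
opening: 0.571
```

```bash
python3 ck.py s12
```

```text
t 18.2 p [0.5368 0.1413 0.0639] psi 17.03 F [-0.24  0.11 -1.1 ] M [ 0.01 -0.17  0.02] op 0.0499 q [  3.2  38.3  99.4  -0.   42.3 -13.8]
seat xy 0.0002892319805503707 -0.012154279139127241 Fseat -0.20229803180673075 0.17174344137287775
```

>>> play_rows(
  rows=[
    [[0,0.001,0,0,0,0,0.04],[0,0.002,0,0,0,0,0.04],[0,0.003,0,0,0,0,0.04],[0,0.003,0,0,0,0,0.04]],
  ],
)

```text
time_s: 18.6
position: [0.5361, 0.1439, 0.0639]
tcp_rot: [[0.0, -0.293, 0.956], [-0.001, 0.956, 0.293], [-1.0, -0.001, 0.0]]
force: [1.0, -1.9, -0.8]
opening: 0.574
```

```bash
python3 ck.py s13
```

```text
t 18.7 p [0.5361 0.1439 0.0639] psi 17.04 F [ 1.   -2.47 -0.87] M [-0.46 -0.16  0.01] op 0.0499 q [  3.5  38.3  99.4  -0.   42.3 -13.5]
seat xy 0.0003619913386854212 -0.0094540153944385 Fseat 0.23531090707771787 -2.651314464007497
```

View pics/s13tz.png

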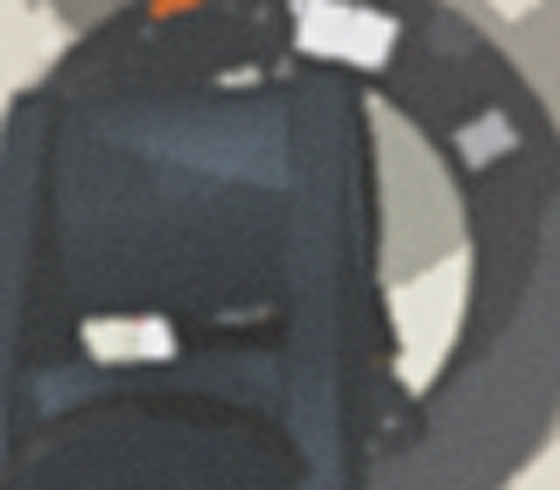

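View pics/s13z.png

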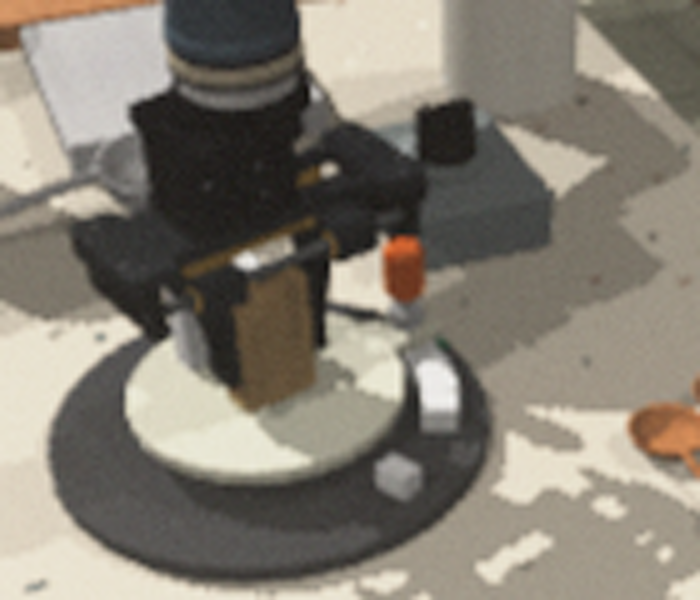

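>>> play_rows(
  rows=[
    [[0,0.001,0,0,0,0,0.04],[0,0.002,0,0,0,0,0.04],[0,0.003,0,0,0,0,0.04],[0,0.004,0,0,0,0,0.04],[0,0.005,0,0,0,0,0.04],[0,0.0055,0,0,0,0,0.04],[0,0.0055,0,0,0,0,0.04]],
  ],
)

```text
time_s: 19.4
position: [0.5347, 0.1485, 0.0639]
tcp_rot: [[0.001, -0.293, 0.956], [-0.001, 0.956, 0.293], [-1.0, -0.002, 0.0]]
force: [1.0, -6.3, -1.3]
opening: 0.571
```

```bash
python3 ck.py s14
```

```text
t 19.5 p [0.5348 0.1485 0.0639] psi 17.05 F [ 1.63 -6.7  -1.34] M [-1.2  -0.29  0.  ] op 0.0496 q [  4.   38.3  99.4  -0.1  42.3 -12.9]
seat xy 0.0004331872811303808 -0.004641191083158333 Fseat -0.39854157263426554 -6.886055552111161
```

>>> play_rows(
  rows=[
    [[0.0004,0.001,0,0,0,0,0.04],[0.0008,0.002,0,0,0,0,0.04],[0.001,0.003,0,0,0,0,0.04],[0.001,0.003,0,0,0,0,0.04]],
  ],
)

```text
time_s: 19.9
position: [0.5342, 0.1508, 0.0636]
tcp_rot: [[0.001, -0.294, 0.956], [-0.002, 0.956, 0.294], [-1.0, -0.003, 0.001]]
force: [1.1, -10.1, 3.3]
opening: 0.572
```

```bash
python3 ck.py s15
```

```text
t 20.0 p [0.5343 0.1507 0.0636] psi 17.07 F [ 0.8  -9.75  3.99] M [-1.49 -0.16 -0.04] op 0.0493 q [  4.3  38.3  99.4  -0.2  42.2 -12.6]
seat xy 0.0005963623158107731 -0.0023309904915731145 Fseat -2.085168343696177 -9.561998924006248
```

View pics/s15z.png

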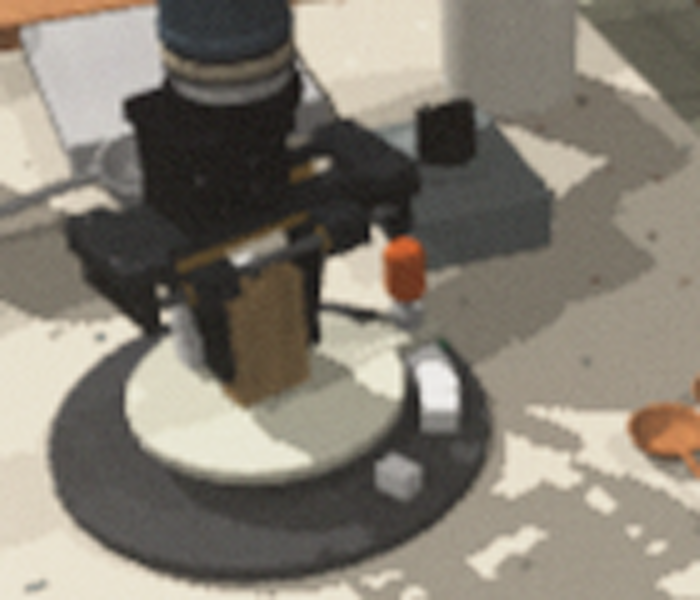

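View pics/s15tz.png

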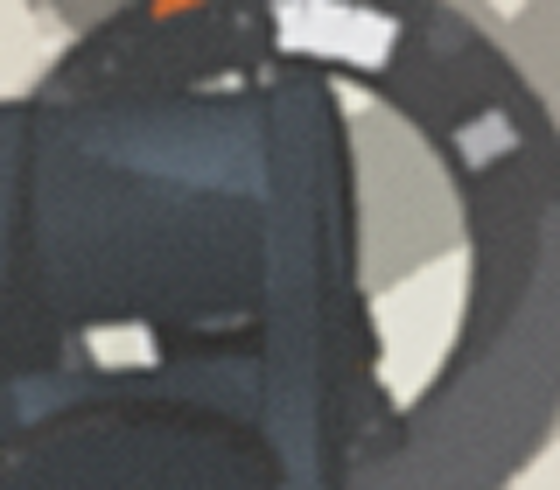

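>>> play_rows(
  rows=[
    [[-0.0002,0,0,0,0,0,0.04],[-0.0002,0,0,0,0,0,0.04],[-0.0002,0,0,0,0,0,0.04],[-0.0002,0,0,0,0,0,0.04],[-0.0002,0,0,0,0,0,0.04],[-0.0002,0,0,0,0,0,0.04]],
  ],
)

```text
time_s: 20.6
position: [0.5342, 0.1507, 0.0636]
tcp_rot: [[0.001, -0.294, 0.956], [-0.002, 0.956, 0.294], [-1.0, -0.003, 0.001]]
force: [1.0, -9.8, 2.5]
opening: 0.57
```

```bash
python3 ck.py s16; python3 - <<'E'
from m1 import *
s=shot("side"); st=read_state(); z=st["tcp_rot"][:,2]; a=np.arctan2(z[1],z[0])
R=np.array([[np.cos(a),-np.sin(a)],[np.sin(a),np.cos(a)]])
im=cv2.resize(s["pixels"][140:200,180:270,::-1],None,fx=8,fy=8,interpolation=cv2.INTER_CUBIC)
for sx,sy in((-1,-1),(1,-1)):
    p=st["position"][:2]+R@[sx*.025,sy*.012]
    for u,v in [[((proj(s,[*p,q])-[180,140]+.5)*8) for q in(.04,.12)]]: cv2.line(im,tuple(np.int32(u)),tuple(np.int32(v)),(0,255,0),1)
p=[((proj(s,[*(st["position"][:2]+R@[sx*.025,-.012]),.04])-[180,140]+.5)*8) for sx in(-1,1)]
cv2.line(im,tuple(np.int32(p[0])),tuple(np.int32(p[1])),(255,255,0),1)
cv2.imwrite("pics/ov.png",im)
a,ce=orange(s["pixels"],(215,130,260,220))[0];print(a,ce)
E
```

```text
t 20.7 p [0.5343 0.1507 0.0636] psi 17.07 F [ 1.5  -9.32  2.04] M [-1.52 -0.27  0.01] op 0.0499 q [  4.3  38.3  99.4  -0.2  42.2 -12.6]
seat xy 0.0006253284650483919 -0.0023836367325950065 Fseat -1.2903385803349607 -9.347714523845696
[227 147   8  13  83] [230.68674699 153.12048193]
```

View pics/ov.png

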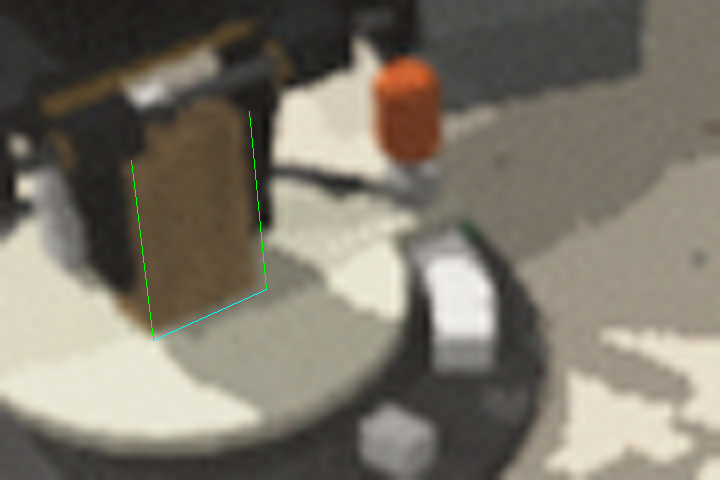

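```bash
python3 - <<'E'
from m1 import *
a=np.radians(17);ux=np.array([np.cos(a),np.sin(a)])
out=[]
for n,f,(u0,v0,u1,v1) in(("side","side6",(180,145,225,185)),("top","top5",(175,205,215,250))):
    s=shot(n); b=cv2.imread(f"pics/{f}.png")[v0:v1,u0:u1]; k=9 if n=="side" else 8
    im=cv2.resize(b,None,fx=k,fy=k,interpolation=cv2.INTER_CUBIC)
    for C,col in(((.533,.1528),(0,255,0)),):
        P=[(proj(s,[*(np.array(C)+ux*x),z])-[u0,v0]+.5)*k for x,z in((-.018,.046),(.018,.046),(.018,.09),(-.018,.09))]
        cv2.polylines(im,[np.int32(P)],True,col,1)
    out.append(cv2.resize(im,(390,360)) )
cv2.imwrite("pics/buf.png",np.hstack(out))
E
```

```text
(no output)
```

View pics/buf.png

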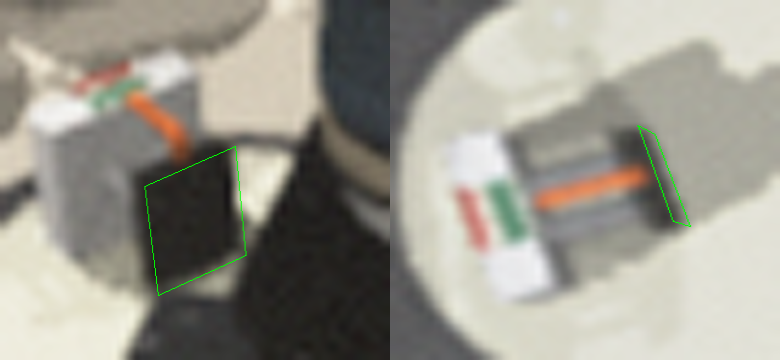

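```bash
python3 - <<'E'
from h import *
now(); print(hand_in()); now()
E
```

```text
t 20.85 p [0.5342 0.1507 0.0636] psi 17.06 F [ 0.87 -9.03  1.6 ] M [-1.51 -0.19  0.03] op 0.0501 q [  4.3  38.3  99.4  -0.2  42.2 -12.6]
the job is handed in; nothing more can be done
None
the job is handed in; nothing more can be done
```

The post is standing on the head, pressed against the middle of the buffer with about 9 to 10 N. I handed the job in at 20.9 s with the gripper still holding it.

**Knob and head:** I lifted the knob about 18 mm and swung the head to its end stop. I then backed off about 2 mm and lowered the knob. In the side picture after release it sits at its home height beside the green mark: it showed at row 153, where home should be about 153.5 and resting on a block about 150.

**Post:** I gripped it by its narrow ends, lowered it until it touched the head, and slid it up to the buffer just clear of the head. I pressed in small steps, then set it down again.

**Last readings:**
- The press force along the buffer's axis was about 9.3 N, and 9.0 N (y component) just before hand-in.
- The post had moved about 9.8 mm past first contact, which is inside the green and far from the red.
- The tool was within about 0.6 mm of the buffer's middle and 0.1 degrees of the 17 degree heading I estimated for the stand. The post looked upright when I compared it with a projected outline.

**What I could not confirm:**
- The arm hid the pointer in the final pictures, so its being in the green is worked out from the push distance and the force.
- The stand's centre and heading came out slightly differently by camera and by touch, by about 1 to 2 mm and 1 degree.
- I did not check the other things on the table against the first pictures. I kept clear of them, and no unexpected contact force showed.

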